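# Lift the cutlery box flap and add a spice jar to the lower tier

### The arm

A 6-joint arm with a two-finger parallel gripper is mounted at the origin on the work surface. World frame = base frame: x ahead of the robot, y to its left, z up, the work surface at z = 0. Lengths are in mm, angles in rad, forces in N, time in s.
With the tool pointing down it reaches from about 350 to 725 mm from the base axis. Payload 6 kg.
Tool frame: the origin (TCP) lies on the centre line of the jaws, within the pads' length; the fingertips stand 17 mm ahead of it and the grasp point (between the pads) lies 2 mm behind it (tips_ahead is the distance from the TCP to the fingertips, in mm); z points along the fingers, y is the line along which they close (so a half turn about z gives the same grasp; the last joint's range is limited). The gripper opens to 85 mm and grips with 20 to 120 N. Pads are 22 mm wide; open, the fingers measure 114 mm over their backs; the gripper's body (76 mm by 85 mm) begins 54 mm behind the grasp point. The pads swing forward as they close: fully open they stand 13 mm farther back than shut.
Start: joints at [-0.813, 0.04, 0.085, 0, -1.615, -0.334], TCP at [246.741, -546.892, 217.361] pointing down, gripper open.
Joint ranges: [-2.56, 2.56], [-1.29, 2.01], [-1.08, 1.49], [-3.29, 1.98], [-2.81, -0.18], [-2.99, 2.99]. Speed limits (rad/s): [2.57, 2.57, 3.01, 3.14, 3.14, 3.14].

### API

Orientations are given as a rotation vector (axis times angle).
In Python, from station import * gives the robot as it stands.
- The arm moves only by the tool carry_out, never from a script. Its argument "commands" is a list of rows, each a list of 6 numbers: the shift along the tool's x, y, z in cm, then the turn, a rotation vector about the tool's x, y, z in degrees. In form: [[tx, ty, tz, wx, wy, wz], ...]. A call has 1 to 12 rows; each row is the pose to reach, as a shift and turn from the pose commanded when the call began, along the tool's axes at that moment; what a row does not reach only later rows make up. A row lasts 1/12 s, in which the tool goes at most 41.7 mm and 7.16 degrees, less where a joint would pass 70% of its speed; a pose out of reach is approached as far as the arm can. A call with a gripper value outside its range is refused whole. "hand" is the opening, from -1 (shut) to 1 (fully open), set as the call begins (left out, the last holds). The fingers move at their own pace and stop on an object; the grip force is fixed at half the most. Time passes only in rows, so rows that repeat a pose let the fingers close. It gives the time, the measured TCP pose, the force, the opening and the grip force at its end, in the units of the state.
- sense(): the state, without advancing time (a new reading comes with each control period).
- read_camera(name): name is "scene" or "top" or "wrist"; returns a dict with "image" (384x512x3 uint8, red, green, blue), "K" (3x3 intrinsics, pixels), "D" ([k1, k2, p1, p2, k3] as OpenCV has them; the pictures are not rectified), "world_to_cam" (4x4, takes a point from world to camera coordinates). Camera axes: x right, y down, z forward; pixel columns grow to the right and rows downward; lengths in mm; the calibration is good to about 2 mm. A picture is of the moment at which its call begins. There is no depth.
- hand_in(): hands the job in; it is judged then, once.
The state is a dict: "clock": time; "q": joint angles; "dq": joint speeds; "joint_torque": joint torques, N m; "tool_pos": TCP position; "eef_rot": TCP orientation; "ft_force": force on the tool from outside, world axes, zero at the start; "ft_torque": the same for the moment, N m; "grip_width": finger opening in mm; "finger_force": force on a finger pad.
Only numpy, scipy, OpenCV 4.12 (cv2) and the standard library are available. Lean on these libraries where they do the work, as an engineer would, in place of code of your own. Each camera call takes 0.05 s, during which the arm holds its last target. There are 200 camera calls.

### The job

Lift the hinged flap of the beech cutlery box by its handle and leave it standing up. Then take the squat spice jar (not the taller one) from the worktop and set it down upright on the floor of the lower tier, in the same bay as its identical twin jar, lowering it all the way down before letting go. Do not push the other jars, the tea tin or the tea glass about.

Things in the scene. Friction and masses are not known exactly. Their poses are not given: they have to be found in the camera images.
- tray: Beech two-tier cutlery box, fixed, 250 (x) by 282 (y) mm, turned a little about z. Origin: centre of its underside; -x side faces the robot. Walls 10 mm thick, 84 mm high (110 at the far third). Lower tier: well from x -115 to 40, y -131 to 131 mm, floor at z 8 mm; a rib at y 0 (12 mm thick, 15 high) splits it into a +y and a -y bay, 125 mm wide each. Behind it a fixed ledge at z 73.
- flap (a joint): Angle of the beech flap over the well (150 by 254 mm, 6 mm thick): 0 = down flat, grows as its robot-side edge swings up, 1.57 = straight up, stop at 1.75. Stiff hinge: it stays at any angle where it is left; about 3 N at the handle lifts it. Starts at 0 to 0.15. Standing up it reaches 0.23 m above the worktop.
- flap_hinge (a point): A fixed point on the flap's hinge line, in the middle of its length; the hinge line runs along the box's y axis, 76 mm above the worktop.
- flap_handle (a point): Centre of the steel T-handle on the flap: round bar 40 mm long, 16 mm diameter, parallel to the hinge line, on a 12 mm stem. Its axis is 30 mm above the flap's upper face, 27 mm from the free edge, 125 mm (along the flap) from the hinge and 33 mm off the hinge line's plane. Turns with the flap: x along the flap to the hinge, y along the bar, z off the upper face.
- jar_mid (a point): The squat glass spice jar to be put away, standing loose on the worktop to the robot's right: 45 mm diameter, 62 mm high, flat steel lid (the top 17 mm), 0.11 to 0.23 kg. The point is its centre, 31 mm above its underside; z up.
- twin_mid (a point): The identical squat jar already standing in one of the two bays, near the hinge, hidden until the flap is up; 45 mm diameter, 62 mm high. The point is its centre. Either bay, drawn at random; the free part of its bay is the robot side.
- tin_mid (a point): Square aluminium tea tin standing in the other bay, near the hinge, 48 by 48 mm, 58 mm high. The point is its centre, 29 mm above its underside. Not to be moved.
- tall_mid (a point): Taller glass spice jar on the worktop, 45 mm diameter, 90 mm high, steel lid; it may have changed places with the squat jar. The point is its centre, 45 mm above its underside. Not to be moved.
- glass_mid (a point): Stainless steel tea glass, 66 mm diameter, 85 mm high, on a white saucer at the far right of the box. The point is its centre. Not to be moved.
Things that resemble listed ones, but are neither listed nor needed, are in the scene too. What is shaped like the part that bears jar_mid but orange is not meant.

How it is judged (in metres and radians):
On the way, in this order (a step that is already met when the one before it is completed fails the run):
1. the flap has been lifted to stand up (over 1.2 rad) (value of joint flap above 1.2 rad), for 0.2 s.
2. the squat jar, still held, is down on the floor of its twin's bay (within 10 mm) (z of jar_mid in the frame of tray below 0.049 m and x of jar_mid in the frame of tray between -0.115 and 0.04 m and ((y of twin_mid in the frame of tray above 0 m and y of jar_mid in the frame of tray between 0.015 and 0.131 m) or (y of twin_mid in the frame of tray below 0 m and y of jar_mid in the frame of tray between -0.131 and -0.015 m)) and contact force between the fingers and jar above 0.5 N), for 0.05 s.
At the end, for the whole second after the job is handed in: The flap stands up (over 1.2 rad) and the squat jar stands upright (within 0.1 rad), released and at rest on the floor of the lower tier (within 5 mm), in the bay that holds its twin (value of joint flap above 1.2 rad and angle between jar_mid's own z axis and vertical below 0.1 rad and linear speed of jar below 0.02 m/s and z of jar_mid in the frame of tray below 0.044 m and x of jar_mid in the frame of tray between -0.115 and 0.04 m and ((y of twin_mid in the frame of tray above 0 m and y of jar_mid in the frame of tray between 0.015 and 0.131 m) or (y of twin_mid in the frame of tray below 0 m and y of jar_mid in the frame of tray between -0.131 and -0.015 m))); the robot touches nothing.
It fails at once if the twin jar is moved by more than 30 mm (distance of twin_mid from where it was at the start of the episode above 0.03 m).
It fails at once if the tea tin is moved by more than 30 mm (distance of tin_mid from where it was at the start of the episode above 0.03 m).
It fails at once if the taller jar is moved by more than 30 mm (distance of tall_mid from where it was at the start of the episode above 0.03 m).
It fails at once if the tea glass is moved by more than 30 mm (distance of glass_mid from where it was at the start of the episode above 0.03 m).
It also fails if it takes over 58 s, if anything falls off the work surface, if the arm or the gripper's body presses on something with over 40 N, if the wrist force passes 120 N, or if a joint passes its speed limit or range.

## Working session

There is one attempt and no reset: what is moved stays moved. The work goes in short steps, Python scripts to look and compute and a tool call to move; the robot and the scene stay as the last step left them, time stands still between calls to the robot, and variables do not carry over. Pictures are saved under pics/ and viewed, at most 10 in all, crops included, and the job is handed in when it is done.

Besides the shell and the picture viewer there is one more tool, called after "Call:" by a JSON object that holds its "fn" and its "kwargs". carry_out: Moves the arm, as the interface text tells. Its arguments: {"type":"object","properties":{"commands":{"type":"array"},"hand":{"type":"number"}},"required":["commands"]}

```bash
mkdir -p pics; ls; cat > h.py <<'E'
from station import *
import numpy as np, cv2
from scipy.spatial.transform import Rotation as R
def ray(c,u,v):
    p=cv2.undistortPoints(np.array([[[u,v]]],float),c["K"],np.array(c["D"],float))[0,0]
    W=np.linalg.inv(np.array(c["world_to_cam"])); d=W[:3,:3]@[p[0],p[1],1]; return W[:3,3],d/np.linalg.norm(d)
def onz(c,u,v,z):
    o,d=ray(c,u,v); return o+d*(z-o[2])/d[2]
def tri(*rs):
    A=sum(np.eye(3)-np.outer(d,d) for o,d in rs); b=sum((np.eye(3)-np.outer(d,d))@o for o,d in rs); return np.linalg.solve(A,b)
def proj(c,P):
    W=np.array(c["world_to_cam"]); return cv2.projectPoints(np.array(P,float).reshape(-1,1,3),cv2.Rodrigues(W[:3,:3])[0],W[:3,3],np.array(c["K"],float),np.array(c["D"],float))[0][:,0]
E
python3 - <<'E'
from h import *
ims=[]
for n in("scene","top"):
    c=read_camera(n); cv2.imwrite(f"pics/{n}0.png",cv2.resize(c["image"][...,::-1],(768,576),interpolation=cv2.INTER_CUBIC)); np.save(n+"0.npy",c,allow_pickle=True)
s=sense();print(s)
E
```

```text
pics
{'clock': 0.1, 'q': array([-8.13314138e-01,  4.07801747e-02,  8.39345228e-02, -4.21687148e-04,
       -1.61545871e+00, -3.33697826e-01]), 'dq': array([0.00032264, 0.00032929, 0.00213871, 0.00147541, 0.00063819,
       0.00017655]), 'joint_torque': array([-4.81430194e-03, -3.69344544e+01,  3.48280835e+01,  6.95171535e+00,
       -4.56617490e-03,  1.25115811e-06]), 'tool_pos': array([ 246.68153336, -546.61933674,  216.473105  ]), 'eef_rot': array([ 6.60648174e-01, -3.07091008e+00, -2.36799405e-03]), 'ft_force': array([-0.61755899,  0.48295156, -0.0435301 ]), 'ft_torque': array([ 0.04264299, -0.05561904,  0.05343465]), 'finger_force': 0.0, 'grip_width': 85.5985157082818}
```

View pics/scene0.png

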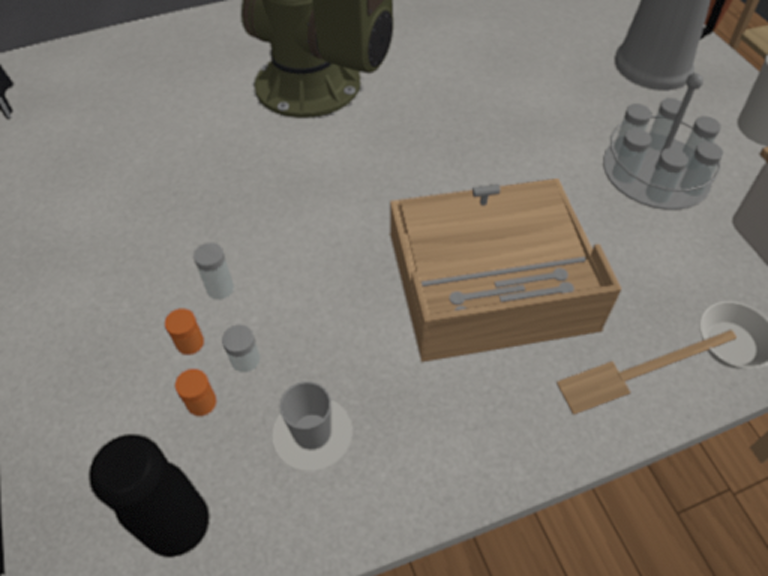

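View pics/top0.png

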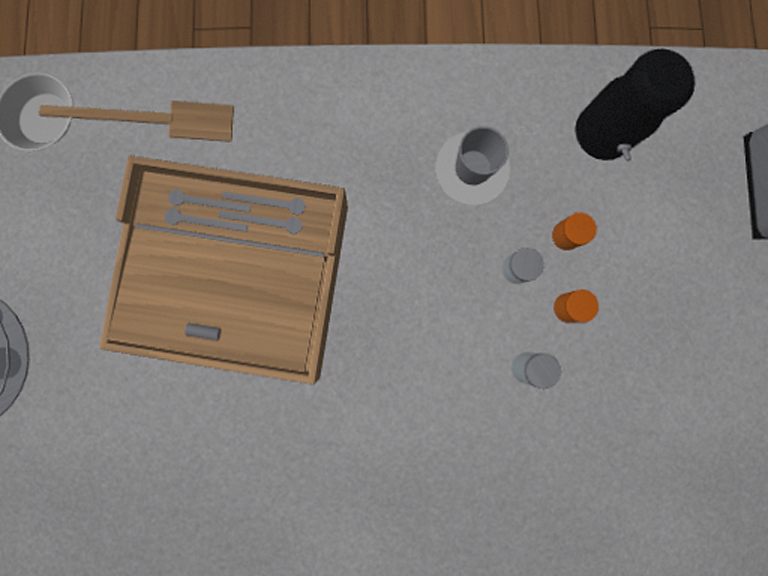

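The scene view shows the handle at (486,190), the squat jar's lid at (239,338) and the tall jar at (210,258). In the top view the handle is at (203,332), the squat lid at (526,264), the tall lid at (543,371) and the glass at (483,153). Box corners in the top view are about (131,157), (346,188), (315,382) and (102,348).

```bash
python3 - <<'E'
from h import *
S=np.load("scene0.npy",allow_pickle=True).item();T=np.load("top0.npy",allow_pickle=True).item()
def t(a,b): return tri(ray(S,a[0]/1.5,a[1]/1.5),ray(T,b[0]/1.5,b[1]/1.5)).round(1)
def blob(c,box):
    x0,y0,x1,y1=[int(v/1.5) for v in box]; im=c["image"][y0:y1,x0:x1]; sat=cv2.cvtColor(im,cv2.COLOR_RGB2HSV)[...,1]
    m=(sat<60).astype(np.uint8); n,l,st,ce=cv2.connectedComponentsWithStats(m); k=1+np.argmax(st[1:,4])
    pts=np.argwhere(l==k)[:,::-1].astype(np.float32); r=cv2.minAreaRect(pts); print(st[k],r)
    return (ce[k]+[x0,y0])*1.5
bT=blob(T,(170,310,240,350)); print(bT)
print("handle",t((486,189),bT)); print("hends",t((474,191),(187,330)),t((498,187),(219,334)))
print("squat lid",t((239,335),(526,264)),"tall lid",t((209,253),(543,371)),"glass rim",t((306,401),(483,153)))
for n,a,b in(("nearR",(391,201),(315,382)),("nearL",(559,181),(102,348)),("farR",(422,357-20),(346,188)),("farL",(617,290),(131,157))): print(n,t(a,b),onz(T,b[0]/1.5,b[1]/1.5,84).round(1))
print(onz(T,bT[0]/1.5,bT[1]/1.5,112), onz(T,526/1.5,264/1.5,62),onz(T,543/1.5,371/1.5,90))
s=sense();print(R.from_rotvec(s["eef_rot"]).as_matrix().round(3))
E
```

```text
[ 10   9  24  12 193] ((21.472972869873047, 14.662162780761719), (23.18025779724121, 8.38434886932373), 9.462321281433105)
[201.87046632 331.07253886]
handle [518.8 144.6 125.2]
hends [516.1 144.7 125.2] [521.6 141.4 129.1]
squat lid [ 599.9 -268.6   62.3] tall lid [ 459.2 -278.2   87. ] glass rim [ 744.5 -210.6   89.8]
nearR [452.5  13.7  82.2] [452.2  11.9  84. ]
nearL [500.  292.3  73.6] [499.5 285.3  84. ]
farR [702.3 -32.5  78.2] [701.3 -31.5  84. ]
farL [742.9 243.2 105. ] [749.6 252.1  84. ]
[518.84136017 147.91028159 112.        ] [ 599.74347832 -269.29390778   62.        ] [ 459.15361505 -278.1893575    90.        ]
[[-0.912 -0.411 -0.001]
 [-0.411  0.912  0.001]
 [ 0.     0.002 -1.   ]]
```

```bash
cat >> h.py <<'E'
def down(yaw_y):  # tool down, y axis at world angle (rad)
    y=np.array([np.cos(yaw_y),np.sin(yaw_y),0]); z=np.array([0,0,-1.]); return np.column_stack([np.cross(y,z),y,z])
def rel(p,M):
    s=sense(); A=R.from_rotvec(s["eef_rot"]).as_matrix(); print("cm",(A.T@(np.array(p)-s["tool_pos"])/10).round(2),"deg",np.degrees(R.from_matrix(A.T@M).as_rotvec()).round(2))
E
python3 -c "
from h import *
rel([519,145,230],down(np.radians(80.2)))"
```

```text
cm [-53.26  51.85  -1.28] deg [ 9.000e-02 -3.000e-02  3.408e+01]
```

Call:
{"fn": "carry_out", "kwargs": {"commands": [[-53.3,51.8,-1.3,0,0,34],[-53.3,51.8,-1.3,0,0,34],[-53.3,51.8,-1.3,0,0,34],[-53.3,51.8,-1.3,0,0,34],[-53.3,51.8,-1.3,0,0,34],[-53.3,51.8,-1.3,0,0,34],[-53.3,51.8,-1.3,0,0,34],[-53.3,51.8,-1.3,0,0,34],[-53.3,51.8,-1.3,0,0,34],[-53.3,51.8,-1.3,0,0,34],[-53.3,51.8,-1.3,0,0,34],[-53.3,51.8,-1.3,0,0,34]], "hand": 1}}

```text
clock: 1.1
tool_pos: [422.7, -100.0, 226.0]
eef_rot: [0.266, 3.13, 0.001]
ft_force: [2.1, -0.2, -0.5]
grip_width: 85.5
finger_force: 0.0
```

```bash
python3 -c "
from h import *
rel([519,145,230],down(np.radians(80.2)))"
```

```text
cm [-5.36 25.77 -0.39] deg [0.03 0.03 0.1 ]
```

Call:
{"fn": "carry_out", "kwargs": {"commands": [[-4.8,24,-0.4,0,0,0],[-4.8,24,-0.4,0,0,0],[-4.8,24,-0.4,0,0,0],[-4.8,24,-0.4,0,0,0],[-4.8,24,-0.4,0,0,0],[-4.8,24,-0.4,0,0,0],[-4.8,24,-0.4,0,0,0],[-4.8,24,-0.4,0,0,0],[-4.8,24,-0.4,0,0,0]]}}

```text
clock: 1.85
tool_pos: [510.3, 126.2, 229.5]
eef_rot: [-0.265, -3.129, 0.001]
ft_force: [0.5, -0.3, -0.3]
grip_width: 85.3
finger_force: 0.0
```

```bash
python3 - <<'E'
from h import *
rel([519,145,230],down(np.radians(80.2)))
c=read_camera("wrist"); np.save("w1.npy",c,allow_pickle=True); im=cv2.resize(c["image"][...,::-1],(768,576))
for h in(115,125): print(proj(c,[519,145,h])*1.5)
cv2.imwrite("pics/w1.png",im)
E
```

```text
cm [-0.54  2.   -0.06] deg [-0.04 -0.05  0.11]
[[422.18278959 278.74513852]]
[[423.40732304 283.61235149]]
```

View pics/w1.png

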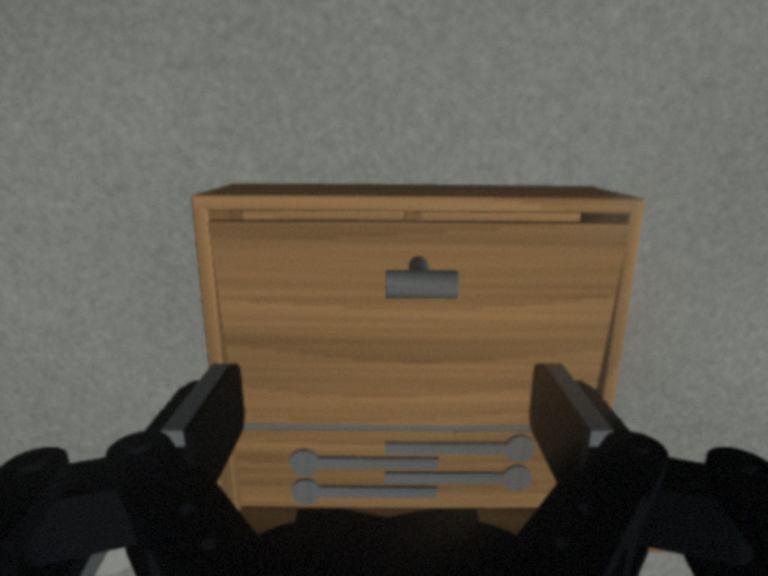

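The handle bar is at (386–458, 284), level in the image, so the yaw is right.

```bash
python3 - <<'E'
from h import *
S,T,w=[np.load(n,allow_pickle=True).item() for n in("scene0.npy","top0.npy","w1.npy")]
rs=[ray(w,422/1.5,284/1.5),ray(T,202.3/1.5,331.5/1.5),ray(S,486/1.5,189.5/1.5)]
print(tri(*rs),tri(*rs[:2]),tri(rs[0],rs[2]))
# bar length -> depth
f=w["K"][0][0];W=np.array(w["world_to_cam"]);print("depth from length",f*40/48, (W@[519,145,120,1])[2])
# hinge groove (gap between flap & ledge) and near wall corners
for u,v,z in((245,428,76),(530,428,76),(195,198,84),(641,200,84)): print(onz(w,u/1.5,v/1.5,z).round(1))
p=tri(*rs); rel(p+[0,0,3],down(np.radians(80.2))); print(sense()["tool_pos"])
E
```

```text
[518.83532216 144.32262155 124.52417124] [518.42279803 143.85181729 126.2502335 ] [519.26820507 144.40483825 124.74684009]
depth from length 272.2122237308607 277.5149490930823
[620.4   2.   76. ]
[655.2 206.8  76. ]
[453.1  15.3  84. ]
[500.6 287.5  84. ]
cm [-0.53  1.98 10.24] deg [-0.01 -0.01  0.06]
[510.30702605 125.72502318 229.91767486]
```

Call:
{"fn": "carry_out", "kwargs": {"commands": [[-0.5,2,5,0,0,0],[-0.5,2,5,0,0,0],[-0.5,2,7,0,0,0],[-0.5,2,9,0,0,0],[-0.5,2,10.2,0,0,0],[-0.5,2,10.2,0,0,0],[-0.5,2,10.2,0,0,0]], "hand": 1}}

```text
clock: 2.48
tool_pos: [518.7, 144.4, 128.3]
eef_rot: [-0.267, -3.13, 0.001]
ft_force: [0.7, 0.3, 1.2]
grip_width: 85.1
finger_force: 0.0
```

Call:
{"fn": "carry_out", "kwargs": {"commands": [[0,0,0,0,0,0],[0,0,0,0,0,0],[0,0,0,0,0,0],[0,0,0,0,0,0],[0,0,0,0,0,0],[0,0,0,0,0,0],[0,0,0,0,0,0],[0,0,0,0,0,0],[0,0,0,0,0,0],[0,0,0,0,0,0]], "hand": -1}}

```text
clock: 3.32
tool_pos: [518.8, 145.2, 127.9]
eef_rot: [-0.266, -3.13, -0.0]
ft_force: [0.3, 0.5, -0.9]
grip_width: -0.1
finger_force: 0.0
```

```bash
python3 - <<'E'
from h import *
c=read_camera("wrist"); a=c["image"][...,::-1]
b=read_camera("scene"); np.save("s2.npy",b,allow_pickle=True); np.save("w2.npy",c,allow_pickle=True)
o=np.hstack([cv2.resize(a[80:380,100:400],(400,400)),cv2.resize(b["image"][60:260,220:420,::-1],(400,400))])
cv2.imwrite("pics/w2.png",o)
E
```

```text
(no output)
```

View pics/w2.png

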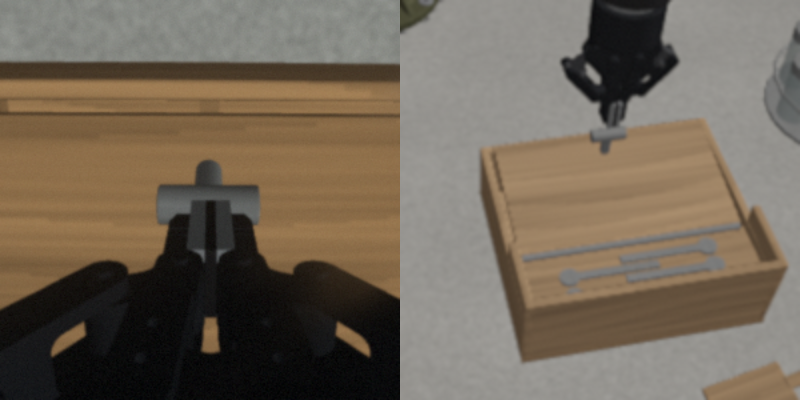

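The fingers closed above the bar rather than on its ends: the wrist picture's bar is at (158–258, 205) with the fingertips over it. I'll re-triangulate the bar height from this close view.

```bash
python3 - <<'E'
from h import *
S,T,w,w1=[np.load(n,allow_pickle=True).item() for n in("s2.npy","top0.npy","w2.npy","w1.npy")]
r={'w2':ray(w,256,233.8),'w1':ray(w1,422/1.5,284/1.5),'S':ray(S,324.3,127),'T':ray(T,202.3/1.5,331.5/1.5)}
import itertools
for a,b in itertools.combinations(r,2): print(a,b,tri(r[a],r[b]).round(1))
f=w["K"][0][0]; L=(258-158)*.75
print("cam h",r['w2'][0],"depth by length",f*40/L)
for z in (100,105,110,115,120,125): print(z,(np.array(w["world_to_cam"])@[519,145,z,1])[2].round(1), onz(w,256,233.8,z).round(1))
p=sense()["tool_pos"]; print(p,"tip in w2 crop",(proj(w,p-[0,0,17])-[100,80])/.75,"tip S crop",(proj(S,p-[0,0,17])-[220,60])*2)
E
```

```text
w2 w1 [518.6 144.1 126.5]
w2 S [520.1 144.3 123.4]
w2 T [518.3 143.7 126.3]
w1 S [519.9 144.7 123.1]
w1 T [518.4 143.9 126.3]
S T [518.4 145.6 121.2]
cam h [448.56290299 156.98718476 285.17457437] depth by length 174.21582318775086
100 197.8 [530.1 141.8 100. ]
105 193.0 [527.9 142.2 105. ]
110 188.2 [525.7 142.6 110. ]
115 183.4 [523.5 143.  115. ]
120 178.6 [521.3 143.4 120. ]
125 173.8 [519.1 143.8 125. ]
[518.75711581 145.15056129 127.90609319] tip in w2 crop [[211.09225109 190.34259569]] tip S crop [[206.81352727 140.71993513]]
```

```bash
python3 - <<'E'
from h import *
S,w=[np.load(n,allow_pickle=True).item() for n in("s2.npy","w2.npy")]
p=sense()["tool_pos"]
for z in (111,118,125,130,135,140):
    q=np.array([p[0],p[1],z]); e=11*np.array([.985,-.17,0])
    print(z,((proj(w,[q-e,q,q+e])-[100,80])/.75).round(0).tolist(),((proj(S,[q-e,q,q+e])-[220,60])*2+[400,0]).round(0).tolist())
a=w["image"][200:300,220:300,::-1]; b=S["image"][90:150,295:355,::-1]
cv2.imwrite("pics/w2b.png",np.hstack([cv2.resize(a,(480,600),interpolation=cv2.INTER_CUBIC)[:320],cv2.resize(b,(320,320),interpolation=cv2.INTER_CUBIC)]))
E
```

```text
111 [[211.0, 166.0], [211.0, 190.0], [211.0, 214.0]] [[604.0, 134.0], [607.0, 141.0], [609.0, 147.0]]
118 [[211.0, 172.0], [211.0, 197.0], [211.0, 221.0]] [[605.0, 130.0], [608.0, 136.0], [610.0, 143.0]]
125 [[211.0, 178.0], [211.0, 204.0], [211.0, 229.0]] [[606.0, 125.0], [608.0, 132.0], [611.0, 139.0]]
130 [[211.0, 183.0], [211.0, 209.0], [211.0, 235.0]] [[606.0, 122.0], [609.0, 129.0], [611.0, 136.0]]
135 [[211.0, 187.0], [211.0, 215.0], [211.0, 241.0]] [[607.0, 119.0], [609.0, 126.0], [612.0, 133.0]]
140 [[211.0, 193.0], [211.0, 221.0], [211.0, 247.0]] [[607.0, 116.0], [610.0, 123.0], [612.0, 129.0]]
```

View pics/w2b.png

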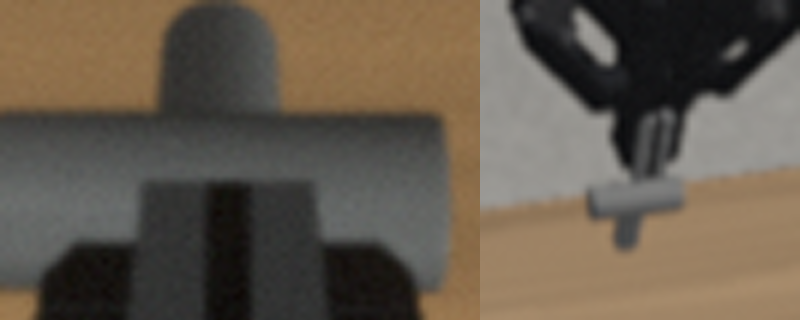

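The close view shows the fingertips about 12–15 mm above the reported TCP height, just over the bar. They aren't 17 mm below it as the text says. I'll go about 28 mm lower and watch the force.

Call:
{"fn": "carry_out", "kwargs": {"commands": [[0,0,0,0,0,0],[0,0,0,0,0,0],[0,0,0,0,0,0],[0,0,0,0,0,0],[0,0,0,0,0,0],[0,0,0.7,0,0,0],[0,0,1.4,0,0,0],[0,0,2.1,0,0,0],[0,0,2.8,0,0,0],[0,0,2.8,0,0,0]], "hand": 1}}

```text
clock: 4.25
tool_pos: [517.7, 144.8, 97.4]
eef_rot: [-0.266, -3.127, 0.002]
ft_force: [-0.6, -0.7, 0.2]
grip_width: 85.3
finger_force: 0.0
```

Call:
{"fn": "carry_out", "kwargs": {"commands": [[0,0,0,0,0,0],[0,0,0,0,0,0],[0,0,0,0,0,0],[0,0,0,0,0,0],[0,0,0,0,0,0],[0,0,0,0,0,0],[0,0,0,0,0,0],[0,0,0,0,0,0]], "hand": -1}}

```text
clock: 4.92
tool_pos: [518.5, 144.4, 100.2]
eef_rot: [-0.267, -3.13, 0.002]
ft_force: [-2.1, -4.3, 1.5]
grip_width: 38.5
finger_force: 62.9
```

Call:
{"fn": "carry_out", "kwargs": {"commands": [[-0.4,0,-1.0,0,0,0],[-1.0,0,-2.0,0,0,0],[-1.7,0,-3.0,0,0,0],[-2.6,0,-4.0,0,0,0],[-3.5,0,-4.9,0,0,0],[-4.5,0,-5.7,0,0,0],[-4.5,0,-5.7,0,0,0]]}}

```text
clock: 5.5
tool_pos: [563.7, 136.4, 156.0]
eef_rot: [-0.267, -3.128, 0.004]
ft_force: [0.8, -4.2, -5.7]
grip_width: 38.4
finger_force: 63.9
```

Call:
{"fn": "carry_out", "kwargs": {"commands": [[-1.1,0,-0.7,0,0,0],[-2.3,0,-1.3,0,0,0],[-3.5,0,-1.7,0,0,0],[-4.7,0,-2.1,0,0,0],[-5.7,0,-2.3,0,0,0],[-6.6,0,-2.3,0,0,0],[-7.6,0,-2.4,0,0,0],[-8.6,0,-2.3,0,0,0],[-9.0,0,-2.2,0,0,0],[-9.0,0,-2.2,0,0,0]]}}

```text
clock: 6.33
tool_pos: [652.6, 120.7, 179.5]
eef_rot: [-0.269, -3.13, 0.003]
ft_force: [-1.4, -4.9, 1.0]
grip_width: 36.9
finger_force: 59.9
```

```bash
python3 - <<'E'
from h import *
for n in("scene","top"):
    c=read_camera(n); np.save(n+"3.npy",c,allow_pickle=True)
    o=c["image"][...,::-1]; cv2.imwrite(f"pics/{n}3.png",cv2.resize(o,(768,576),interpolation=cv2.INTER_CUBIC))
s=sense();print(s["tool_pos"],s["ft_force"],s["q"])
E
```

```text
[652.27375762 120.75825969 179.50846407] [-0.84982336 -5.52924448 -0.59935988] [ 4.84807232e-01  2.07490267e-01  1.97761187e-01  1.77963444e-03
 -1.56209800e+00 -2.22700423e+00]
```

View pics/top3.png

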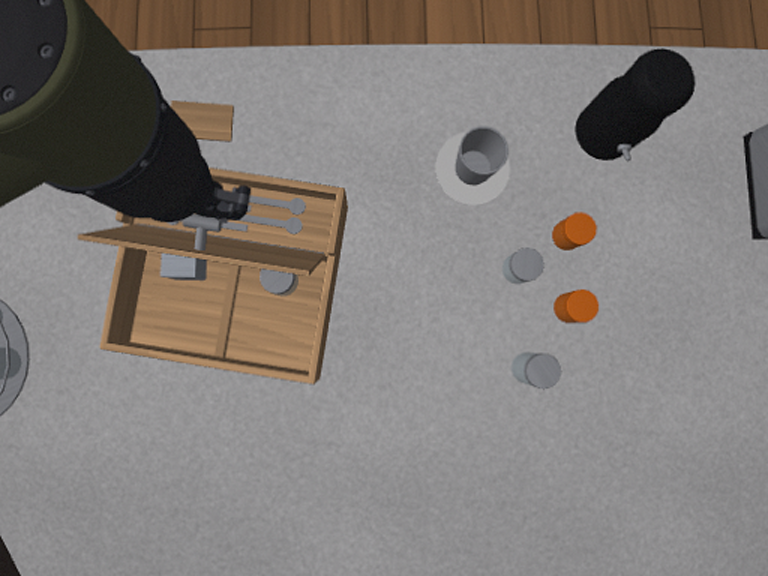

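Flap stands up. The twin lid is at (278,280) in the right (−y) bay and the tin at (182,266) in the other. Release, rise, and compute the jar and bay positions.

Call:
{"fn": "carry_out", "kwargs": {"commands": [[0,0,0,0,0,0],[0,0,0,0,0,0],[0,0,0,0,0,0],[0,0,0,0,0,0],[0,0,0,0,0,0],[0,0,-2,0,0,0],[0,0,-4,0,0,0],[0,0,-6,0,0,0],[0,0,-8,0,0,0],[0,0,-8,0,0,0]], "hand": 1}}

```text
clock: 7.27
tool_pos: [653.1, 122.4, 264.6]
eef_rot: [0.265, 3.123, 0.004]
ft_force: [0.4, 0.1, 1.5]
grip_width: 85.3
finger_force: 0.0
```

```bash
python3 - <<'E'
from h import *
T=np.load("top3.npy",allow_pickle=True).item()
yaw=-.171; B=np.array([[np.cos(yaw),-np.sin(yaw)],[np.sin(yaw),np.cos(yaw)]])
cs=[onz(T,u/1.5,v/1.5,84)[:2] for u,v in((315,382),(102,348))]
C=(cs[0]+cs[1])/2+B@[125,0]; print("tray",C, np.degrees(np.arctan2(*(cs[1]-cs[0]))))
print("twin",B.T@(onz(T,280/1.5,276/1.5,70)[:2]-C),"rib near",B.T@(onz(T,222/1.5,357/1.5,23)[:2]-C),"rib far",B.T@(onz(T,235/1.5,265/1.5,23)[:2]-C))
print("goal",C+B@[-72,-66])
for u,v,z in((526,264,62),(576,230,62),(579,305,62),(543,371,90)): print(onz(T,u/1.5,v/1.5,z).round())
rel([600,-269,230],down(np.radians(80.2)))
E
```

```text
tray [599.01764197 127.33413668] 9.828836254563742
twin [  2.28304227 -71.00902578] rib near [-116.33350238   -2.89218981] rib far [11.45071932  0.74416342]
goal [516.83667732  74.54882576]
[ 600. -269.   62.]
[ 645. -340.   62.]
[ 543. -339.   62.]
[ 459. -278.   90.]
cm [ -1.35 -39.49   3.35] deg [0.18 0.41 0.08]
```

Call:
{"fn": "carry_out", "kwargs": {"commands": [[-1.4,-39.5,0,0,0,0],[-1.4,-39.5,0,0,0,0],[-1.4,-39.5,0,0,0,0],[-1.4,-39.5,0,0,0,0],[-1.4,-39.5,0,0,0,0],[-1.4,-39.5,5,0,0,0],[-1.4,-39.5,9,0,0,0],[-1.4,-39.5,9,0,0,0],[-1.4,-39.5,9,0,0,0],[-1.4,-39.5,9,0,0,0],[-1.4,-39.5,9,0,0,0],[-1.4,-39.5,9,0,0,0]]}}

```text
clock: 8.27
tool_pos: [597.6, -270.9, 166.6]
eef_rot: [-0.271, -3.126, -0.001]
ft_force: [0.1, 0.5, 0.6]
grip_width: 85.1
finger_force: 0.0
```

```bash
python3 - <<'E'
from h import *
c=read_camera("wrist"); np.save("w4.npy",c,allow_pickle=True)
T=read_camera("top"); np.save("top4.npy",T,allow_pickle=True); t=T["image"][...,::-1]; 
cv2.imwrite("pics/w4.png",np.hstack([cv2.resize(c["image"][...,::-1],(480,360)),cv2.resize(t[80:320,20:233],(320,360))]))
print(sense()["tool_pos"]); rel([600,-269,100],down(np.radians(80.2)))
print("pred lid", proj(c,[600,-269,62])*480/512)
E
```

```text
[ 599.28234858 -269.17880229  169.42320999]
cm [-0.06  0.03  6.94] deg [-0.01  0.05  0.08]
pred lid [[244.65854694 173.80652553]]
```

View pics/w4.png

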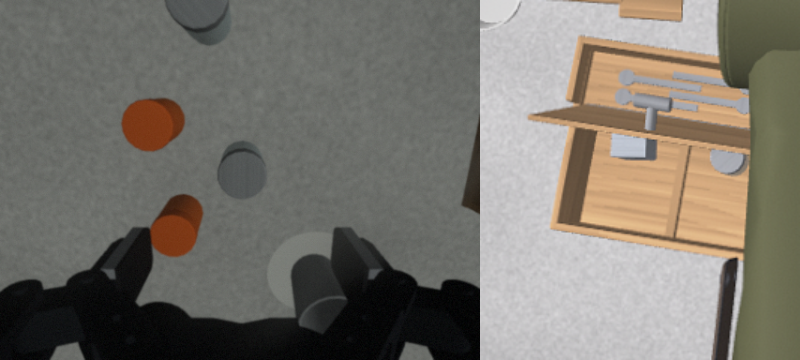

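The lid is at (242,172) in the wrist view, a few px from the predicted (245,174), and the flap is still standing.

```bash
python3 - <<'E'
from h import *
c,T=[np.load(n,allow_pickle=True).item() for n in("w4.npy","top0.npy")]
k=512/480; r=[ray(c,242*k,171.5*k),ray(T,526/1.5,264.5/1.5)]
print(onz(c,242*k,171.5*k,62),tri(*r)); rel(np.append(onz(c,242*k,171.5*k,62)[:2]*.7+tri(*r)[:2]*.3,40),down(np.radians(80.2)))
E
```

```text
[ 597.50441276 -270.96148314   62.        ] [ 599.88327223 -271.43476675   53.53405018]
cm [ 0.08 -0.21 12.94] deg [-0.01  0.05  0.08]
```

Call:
{"fn": "carry_out", "kwargs": {"commands": [[0.1,-0.2,4,0,0,0],[0.1,-0.2,8,0,0,0],[0.1,-0.2,10,0,0,0],[0.1,-0.2,12,0,0,0],[0.1,-0.2,13,0,0,0],[0.1,-0.2,13,0,0,0]]}}

```text
clock: 8.87
tool_pos: [597.2, -269.5, 37.1]
eef_rot: [-0.263, -3.128, -0.001]
ft_force: [0.4, 0.1, -1.0]
grip_width: 85.4
finger_force: 0.0
```

Call:
{"fn": "carry_out", "kwargs": {"commands": [[0,0,0.7,0,0,0],[0,0,1.4,0,0,0],[0,0,2.1,0,0,0],[0,0,2.7,0,0,0],[0,0,2.7,0,0,0]]}}

```text
clock: 9.28
tool_pos: [596.9, -270.8, 10.4]
eef_rot: [-0.266, -3.128, -0.001]
ft_force: [-0.9, 0.4, 0.2]
grip_width: 85.4
finger_force: 0.0
```

Call:
{"fn": "carry_out", "kwargs": {"commands": [[0,0,0,0,0,0],[0,0,0,0,0,0],[0,0,0,0,0,0],[0,0,0,0,0,0],[0,0,0,0,0,0],[0,0,0,0,0,0],[0,0,0,0,0,0],[0,0,0,0,0,0]], "hand": -1}}

```text
clock: 9.95
tool_pos: [598.2, -271.2, 12.7]
eef_rot: [0.266, 3.129, -0.001]
ft_force: [0.3, 1.3, 4.4]
grip_width: 43.5
finger_force: 61.3
```

Call:
{"fn": "carry_out", "kwargs": {"commands": [[0,0,-2,0,0,0],[0,0,-5,0,0,0],[0,0,-8,0,0,0],[0,0,-11,0,0,0],[0,0,-14,0,0,0],[0,0,-14,0,0,0],[0,0,-14,0,0,0]]}}

```text
clock: 10.53
tool_pos: [598.2, -271.2, 153.3]
eef_rot: [0.266, 3.128, 0.0]
ft_force: [0.8, 0.1, -3.2]
grip_width: 43.3
finger_force: 61.5
```

```bash
python3 - <<'E'
from h import *
c=read_camera("wrist"); S=read_camera("scene"); np.save("w5.npy",c,allow_pickle=True); np.save("s5.npy",S,allow_pickle=True)
cv2.imwrite("pics/w5.png",np.hstack([cv2.resize(c["image"][...,::-1],(400,300)),cv2.resize(S["image"][80:305,80:380,::-1],(400,300))]))
s=sense();print(s["tool_pos"],s["grip_width"],s["ft_force"]); rel([517,75,150],down(np.radians(80.2)))
E
```

```text
[ 596.84336978 -270.587169    149.54706662] 43.529561549421295 [ 0.10468756  0.19339015 -3.10186126]
cm [13.71 32.71  0.04] deg [ 0.07 -0.19  0.07]
```

View pics/w5.png

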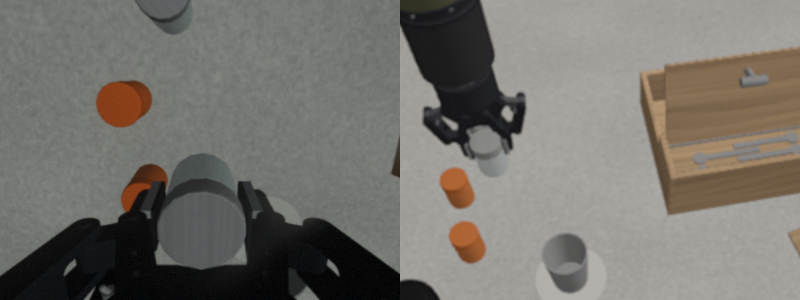

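The jar is held upright in the jaws, with nothing else disturbed. Carry it round in front of the flap to the −y bay.

Call:
{"fn": "carry_out", "kwargs": {"commands": [[7,8,0,0,0,0],[7,8,0,0,0,0],[13.7,15,0,0,0,0],[13.7,15,0,0,0,0],[13.7,15,0,0,0,0],[13.7,20,0,0,0,0],[13.7,24,0,0,0,0],[13.7,28,0,0,0,0],[13.7,31,0,0,0,0],[13.7,32.7,0,0,0,0],[13.7,32.7,0,0,0,0],[13.7,32.7,0,0,0,0]]}}

```text
clock: 11.63
tool_pos: [516.8, 75.0, 149.6]
eef_rot: [-0.263, -3.127, 0.003]
ft_force: [0.1, -0.5, -2.2]
grip_width: 43.2
finger_force: 61.7
```

```bash
python3 - <<'E'
from h import *
c=read_camera("wrist"); T=read_camera("top"); np.save("w6.npy",c,allow_pickle=True)
cv2.imwrite("pics/w6.png",np.hstack([cv2.resize(c["image"][...,::-1],(400,300)),cv2.resize(T["image"][80:290,20:300,::-1],(400,300))]))
p=[sense()["tool_pos"] for _ in range(1)];print(p); rel([517,75,21],down(np.radians(80.2)))
E
```

```text
[array([517.16290581,  73.65434892, 150.51566324])]
cm [1.000e-02 1.500e-01 1.295e+01] deg [-0.08 -0.12  0.06]
```

View pics/w6.png

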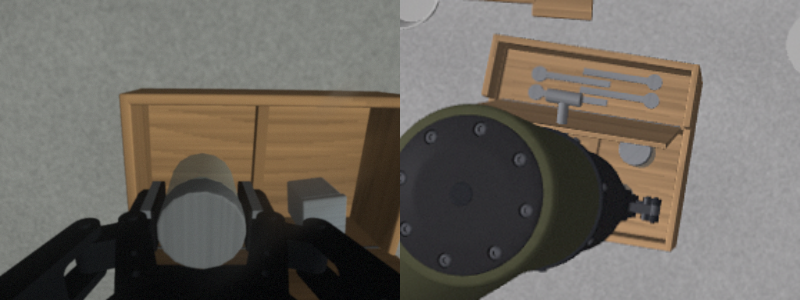

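The jar hangs over the right-hand bay, clear of the rib (258,130), and the twin is visible at (636,150). Lower it in two stages.

Call:
{"fn": "carry_out", "kwargs": {"commands": [[0,0.1,3,0,0,0],[0,0.1,6,0,0,0],[0,0.1,8,0,0,0],[0,0.1,10,0,0,0],[0,0.1,11.5,0,0,0],[0,0.1,12,0,0,0],[0,0.1,12,0,0,0]]}}

```text
clock: 12.32
tool_pos: [516.9, 73.9, 30.2]
eef_rot: [-0.268, -3.127, 0.002]
ft_force: [-1.0, -0.6, -1.6]
grip_width: 43.4
finger_force: 61.7
```

Call:
{"fn": "carry_out", "kwargs": {"commands": [[0,0,0.2,0,0,0],[0,0,0.4,0,0,0],[0,0,0.6,0,0,0],[0,0,0.6,0,0,0],[0,0,0.6,0,0,0]]}}

```text
clock: 12.73
tool_pos: [518.1, 75.4, 26.3]
eef_rot: [0.266, 3.13, 0.001]
ft_force: [-0.0, 0.4, -1.6]
grip_width: 43.3
finger_force: 61.7
```

Still hanging (force −1.6 N). Continue in small steps.

Call:
{"fn": "carry_out", "kwargs": {"commands": [[0,0,0.1,0,0,0],[0,0,0.2,0,0,0],[0,0,0.3,0,0,0],[0,0,0.3,0,0,0],[0,0,0.3,0,0,0]]}}

```text
clock: 13.15
tool_pos: [517.9, 75.3, 22.9]
eef_rot: [-0.266, -3.13, -0.0]
ft_force: [-0.1, 0.6, -2.0]
grip_width: 43.5
finger_force: 61.7
```

Call:
{"fn": "carry_out", "kwargs": {"commands": [[0,0,0.1,0,0,0],[0,0,0.2,0,0,0],[0,0,0.2,0,0,0],[0,0,0.2,0,0,0]]}}

```text
clock: 13.48
tool_pos: [517.9, 75.3, 20.9]
eef_rot: [-0.266, -3.13, -0.0]
ft_force: [-0.6, -0.4, -2.3]
grip_width: 43.7
finger_force: 61.7
```

Call:
{"fn": "carry_out", "kwargs": {"commands": [[0,0,0.1,0,0,0],[0,0,0.1,0,0,0],[0,0,0.1,0,0,0]]}}

```text
clock: 13.73
tool_pos: [518.3, 75.3, 20.7]
eef_rot: [0.266, 3.13, 0.0]
ft_force: [-1.5, -0.6, 3.2]
grip_width: 43.5
finger_force: 62.1
```

Call:
{"fn": "carry_out", "kwargs": {"commands": [[0,0,0.1,0,0,0],[0,0,0.1,0,0,0],[0,0,0.1,0,0,0]]}}

```text
clock: 13.98
tool_pos: [518.6, 75.3, 20.7]
eef_rot: [0.265, 3.129, 0.0]
ft_force: [-4.1, -0.2, 9.1]
grip_width: 43.5
finger_force: 62.5
```

Contact with the floor (+9 N). Release part-way, since the bay is narrow, and rise.

Call:
{"fn": "carry_out", "kwargs": {"commands": [[0,0,-0.1,0,0,0],[0,0,-0.1,0,0,0],[0,0,-0.1,0,0,0],[0,0,-0.1,0,0,0],[0,0,-0.1,0,0,0],[0,0,-0.1,0,0,0]], "hand": 0.5}}

```text
clock: 14.48
tool_pos: [517.9, 75.3, 19.7]
eef_rot: [-0.266, -3.13, 0.0]
ft_force: [-0.8, 0.2, 0.6]
grip_width: 64.0
finger_force: 0.0
```

Call:
{"fn": "carry_out", "kwargs": {"commands": [[0,0,-1,0,0,0],[0,0,-3,0,0,0],[0,0,-6,0,0,0],[0,0,-9,0,0,0],[0,0,-12,0,0,0],[0,0,-15,0,0,0],[3,0,-17,0,0,0],[5,0,-17,0,0,0],[5,0,-17,0,0,0]]}}

```text
clock: 15.23
tool_pos: [467.7, 84.4, 193.3]
eef_rot: [0.264, 3.126, 0.005]
ft_force: [1.3, 0.4, 0.1]
grip_width: 64.2
finger_force: 0.0
```

```bash
python3 - <<'E'
from h import *
c=read_camera("wrist"); T=read_camera("scene")
cv2.imwrite("pics/w7.png",np.hstack([cv2.resize(c["image"][...,::-1],(400,300)),cv2.resize(T["image"][60:285,100:400,::-1],(400,300))]))
s=sense();print(s["tool_pos"],s["ft_force"],s["grip_width"]); print("pred lid",proj(c,[517,75,70])*400/512)
E
```

```text
[468.59538322  84.01002658 191.06706209] [0.66141242 0.39705663 0.26245521] 64.14943419385023
pred lid [[200.53021738 178.83432482]]
```

View pics/w7.png

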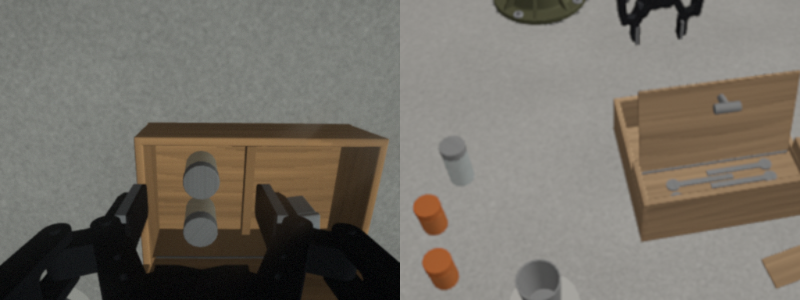

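The jar stands upright at (200,177), where predicted, in front of its twin at (201,225) in the same bay. The flap is up and the gripper is clear.

```bash
python3 -c "
from station import *
print(hand_in())"
```

```text
the job is handed in; nothing more can be done
None
```

The flap is standing up, the squat jar is upright on the floor of its twin's bay and released, and the job is handed in at about 15 s; the station returned no verdict.

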